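Load a pouch cell and hold the press on its fourth click

ROBOT

A 6-joint arm with a two-finger parallel gripper is mounted at the origin on a cart in front of the work surface, level with it; the furniture and walls round the work are solid. World frame = base frame: x ahead of the robot, y to its left, z up, the work surface at z = 0. Lengths are in m, angles in rad, forces in N, time in s.
With the tool pointing down it reaches from about 0.35 to 0.8 m from the base axis. Payload 7.3 kg.
Tool frame: the origin (TCP) lies between the finger pads; the fingertips stand 25 mm ahead of it and the grasp point (between the pads) lies 6 mm ahead of it (r.tip_extent is the distance from the TCP to the fingertips, in m); z points along the fingers, y is the line along which they close (so a half turn about z gives the same grasp; the last joint's range is limited). The gripper opens to 85 mm and grips with 20 to 120 N. Pads are 22 mm wide; open, the fingers measure 114 mm over their backs; the gripper's body (76 mm by 85 mm) begins 54 mm behind the grasp point. The pads swing forward as they close: fully open they stand 13 mm farther back than shut.
Start: joints at [1.101, 0.342, 1.524, -0, 1.275, -0.146], TCP at [0.167, 0.498, 0.256] pointing down, gripper open.
Joint ranges: [-2.53, 2.53], [-0.77, 2.02], [0.04, 2.7], [-1, 4.14], [0.28, 2.66], [-3.11, 3.11]. Speed limits (rad/s): [2.57, 2.57, 3.14, 3.14, 3.14, 3.14].

INTERFACE

Orientations are given as a unit quaternion [x, y, z, w].
In Python, from workcell import r, command_gripper, optics gives the robot as it stands. The module is installed in compiled form; this text tells all that it offers. Calls block until the motion is done:
- r.reach(position, orientation): joint-space move of the TCP to a pose.
- r.move_straight(position, orientation=None, speed=0.15, max_force=None): straight line of the TCP; orientation=None keeps the orientation; speed is the mean speed in m/s. With max_force (N) it stops when the force on the tool has changed by that much, and returns True; else False.
- r.movej(angles): joint-space move.
- command_gripper(opening, force=None): finger opening in m; force is the grip in N (None keeps the last); returns when the fingers have stopped.
- r.hold(seconds).
- r.solve_ik(position, orientation): joint angles nearest the present ones, or None.
- r.read_state(): the state.
- optics.get_image(name): name is "side" or "top"; returns (picture, depth): 384x512x3 uint8, red, green, blue; 384x512 float32, m along the optical axis (not along the pixel's ray), 0 where there is no reading.
- optics.camera_model(name): a dict with "K" (3x3 intrinsics, pixels), "R" (3x3) and "t" (3): a world point X has camera coordinates R X + t. Camera axes: x right, y down, z forward; pixel columns grow to the right and rows downward; lengths in m; the calibration is good to about 2 mm. A picture is of the moment at which its call begins. camera_model takes no time and is no camera call.
A pose or a line that the arm cannot do raises r.PlanningError and nothing moves.
- r.finish_job(): hands the job in; it is judged then, once.
The state is a dict: "time_s": time; "joint_positions": joint angles; "dq": joint speeds; "tau": joint torques, N m; "eef_pos": TCP position; "eef_rot": TCP orientation; "contact_force": force on the tool from outside, world axes, zero at the start; "torque": the same for the moment, N m; "grip_width": finger opening in m; "grip_force": force on a finger pad.
Only numpy, scipy, OpenCV 4.12 (cv2) and the standard library are available. Lean on these libraries where they do the work, as an engineer would, in place of code of your own. Each camera call takes 0.05 s, during which the arm holds its last target. There are 200 camera calls.

TASK

Lay the pouch cell that lies alone on the bench into the nest of the small hand press: flat on the bed, between the side guides, tabs towards the column and pushed back to the two stop posts, and let go of it. Then take the lever's crossbar and pull the lever towards the front of the press by exactly four clicks of its ratchet wheel, never on to a fifth, so that the sprung foot presses on the cell. The lever springs back by itself if released, so finish while still holding it on the fourth click; leave the other things on the bench where they are.

Things in the scene. Friction and masses are not known exactly. Their poses are not given: they have to be found in the camera images.
- cell_centre (a point): Centre of the loose pouch cell, half-way up. Flat pouch, body 65 mm wide (own x), 84 mm long (own y), 6 mm thick, about 52 g; two small metal tabs stick out 8 mm beyond the body at its own -y end. It starts flat on the bench, alone, left or right of the press, tabs pointing roughly away from the robot.
- cell_tab_end (a point): Middle of the pouch body's tabbed short edge, half-way up the cell, 42 mm from its centre along the cell's own -y.
- press: Small bench press of grey cast iron and bare metal, fixed to the bench; origin under the cell bed, at bench height. Front is its own -x (roughly to the robot), z up. Base plate 12 mm thick, own x -90 to 145, y -67 to 83 mm. Column behind the bed: x above 46, y -31 to 31 mm, up to 192 mm high with its ram. Ratchet wheel (88 mm across) and lever are on its +y side.
- nest (a point): Where the cell's centre belongs: 7 mm in front of the press origin, 39 mm above the bench (bed top 36 mm); axes as press, the cell's tabs to +x. The bed is 52 mm wide in front of the nest point, so fingers fit down beside the cell there; behind it 92 mm wide with side guides 70 mm apart (10 mm high, flared in front).
- stops (a point): Point on the bed's top midway between the faces of the two stop posts that the cell's tabbed edge comes against, 42 mm behind the nest point; axes as press. Posts are 8 mm thick, at y = +-28.5 mm, 12 mm high; the tabs pass between them.
- foot: Sprung rubber-faced foot (34 x 48 mm) over the back half of the nest, press x -15 to 20 mm, on a low arm from the column; origin and axes as press, moving in z. At rest its underside is 17 mm above the bed, its arm below 105 mm: the cell goes in flat from the front. It meets the cell just after click two, then presses 0.7 N per mm: 3 N at click three, 7 N at four.
- pivot (a point): The lever's hinge axis at the lever's mid-plane: press frame x 92, y 60, z 112 mm; the axis is parallel to the press's y.
- handgrip (a point): Crossbar on the lever: round black rubber bar, 18 mm thick, 90 mm long, along the press's y; origin at its centre, 135 mm from the pivot. A 12 mm round steel arm joins its middle from below. Pinch it from above with one finger in front and one behind; it turns between the fingers. About 230 mm above the bench at rest. Own axes turn with the lever.
- lever (a joint): Lever angle, rad: 0 at rest (leaning 0.50 back from upright), growing as the bar is pulled to the press's front (-x). A sprung roller clicks over a 30-tooth wheel: clicks lie at 0.209, 0.419, 0.628, 0.838 (fourth), 1.047; 28 mm each at the bar. The pull jumps 3 to 8 N as the roller climbs out of a notch (up to 13 N in all), then eases till it drops into the next. Released, a spring brings it right back. End stop 1.34.
- tape: Bystander: roll of film tape lying flat, 68 x 74 x 12 mm; origin at its underside.
- tin: Bystander: round white tin in front of the tester, 68 mm across, 34 mm high; origin at its underside.
- bench_pen: Bystander: pen lying on the bench, 152 mm long, 11 mm thick.
There are look-alikes about, which are no part of the job. What is shaped like the part that bears cell_centre but orange or turquoise is not meant.

How it is judged:
On the way:
1. the cell lies home in the nest, tabs to the column, let go, with the lever still at rest (horizontal distance between cell_centre and nest below 0.006 m and z of cell_centre in the frame of nest below 0.003 m and angle between the y axis of cell_centre and the x axis of press, either way round below 0.12 rad and x of cell_tab_end in the frame of press above 0.02 m and contact force between the fingers and cell below 0.1 N and value of joint lever below 0.1 rad), for 0.2 s.
At the end, for the whole second after the job is handed in: Cell flat in the nest: centre within 6 mm of home, square within 0.12 rad, tabs to the column, foot pressing it with over 4.5 N. Lever on its fourth click (0.838 rad, within 0.07), held by fingers touching the crossbar with over 0.5 N and not touching the cell (value of joint lever between 0.768 and 0.908 rad and contact force between the fingers and lever above 0.5 N and contact force between foot and cell above 4.5 N and contact force between the fingers and cell below 0.1 N and horizontal distance between cell_centre and nest below 0.006 m and z of cell_centre in the frame of nest below 0.003 m and angle between the y axis of cell_centre and the x axis of press, either way round below 0.12 rad and x of cell_tab_end in the frame of press above 0.02 m); the arm keeps its last pose, push and grip.
It fails at once if the lever goes on to the fifth click (value of joint lever above 0.96 rad).
It fails at once if a bystander is moved by more than 30 mm (distance of any of tape, tin, bench_pen from where it was at the start of the episode above 0.03 m).
It also fails if it takes over 67 s, if anything falls off the work surface, if the arm or the gripper's body presses on something with over 40 N, if the wrist force passes 120 N, or if a joint passes its speed limit or range.

## Working session

There is one attempt and no reset: what is moved stays moved. The work goes in short steps, each a Python script; the robot and the scene stay as the last script left them, time stands still between calls to the robot, and variables do not carry over. Pictures are saved under pics/ and viewed, at most 10 in all, crops included, and the job is handed in when it is done.

```bash
mkdir -p pics; cat > h.py <<'E'
import numpy as np, cv2
from workcell import r, command_gripper, optics
from scipy.spatial.transform import Rotation as Ro
def snap(n,tag):
    im,d=optics.get_image(n); cv2.imwrite(f'pics/{tag}.png',im[:,:,::-1]); np.savez(f'pics/{tag}.npz',im=im,d=d); return im,d
def world(n,d):
    c=optics.camera_model(n);K,R,t=[np.array(c[k]) for k in('K','R','t')]
    v,u=np.mgrid[:d.shape[0],:d.shape[1]]
    p=np.stack([(u-K[0,2])/K[0,0]*d,(v-K[1,2])/K[1,1]*d,d],-1)
    return (p-t)@R
E
python3 - <<'E'
from h import *
for n in('top','side'):
    im,d=snap(n,n+'0'); c=optics.camera_model(n); print(n,c, (d>0).mean())
s=r.read_state();print(s['time_s'],s['eef_rot'],s['grip_width'],r.tip_extent)
a=[cv2.imread(f'pics/{n}0.png') for n in('top','side')]
E
```

```text
top {'K': array([[389.28002983,   0.        , 259.87378175],
       [  0.        , 389.28002983, 191.22744965],
       [  0.        ,   0.        ,   1.        ]]), 'R': array([[ 0.01144972, -0.99991619, -0.00604313],
       [-0.99364524, -0.01070074, -0.11204748],
       [ 0.11197342,  0.00728764, -0.99368448]]), 't': array([-0.04460766,  0.62555135,  1.11510112])} 0.9959208170572916
side {'K': array([[406.70846485,   0.        , 260.31027747],
       [  0.        , 406.70846485, 190.9477514 ],
       [  0.        ,   0.        ,   1.        ]]), 'R': array([[-0.92806637, -0.3724046 ,  0.00276266],
       [-0.16787379,  0.41171202, -0.89571848],
       [ 0.33243226, -0.83174998, -0.44461305]]), 't': array([0.54040367, 0.27410553, 0.94829951])} 0.9958750406901041
0.1 [ 1.61191240e-01  9.86922968e-01 -6.36174392e-04 -1.88119244e-04] 0.08537382817827001 0.025
```

View pics/top0.png

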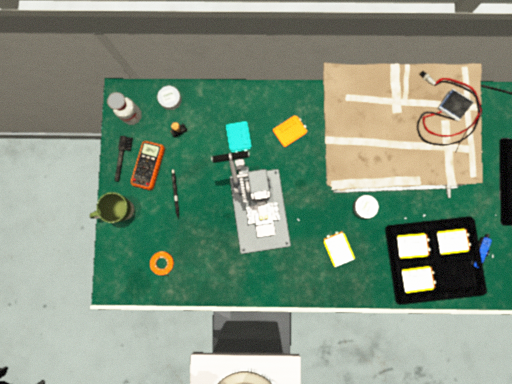

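View pics/side0.png

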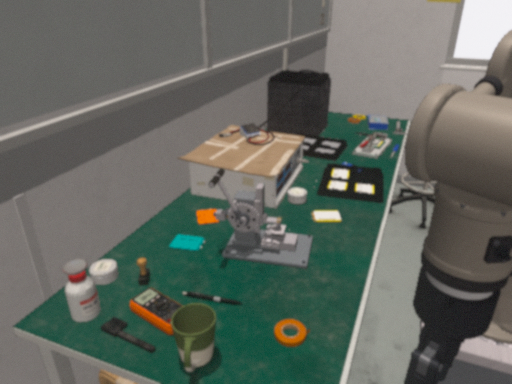

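The top view shows the loose cell at about (339,249), right of the press. The press is centred near (262,212), with its crossbar at (230,156), the tin at (367,207), the tape at (162,263) and the pen at (175,193). I'll measure these next.

```bash
python3 - <<'E'
from h import *
z=np.load('pics/top0.npz');im,d=z['im'],z['d'];W=world('top',d)
hsv=cv2.cvtColor(im,cv2.COLOR_RGB2HSV)
bg=W[270:290,180:230];print('bench z',np.median(bg[...,2]),bg[...,2].std())
def rect(m,name,zz):
    n,l,st,c=cv2.connectedComponentsWithStats(m.astype(np.uint8)); k=1+np.argmax(st[1:,4]); q=l==k
    # project pixel to plane zz
    c=optics.camera_model('top');K,R,t=[np.array(c[k]) for k in('K','R','t')]
    v,u=np.nonzero(q); ray=np.stack([(u-K[0,2])/K[0,0],(v-K[1,2])/K[1,1],1+0*u],-1)@R; o=-R.T@t
    P=o+ray*((zz-o[2])/ray[:,2])[:,None]
    hull=cv2.minAreaRect((P[:,:2]*1000).astype(np.float32)); print(name,q.sum(),st[k],hull,'mean',P.mean(0),'z',np.median(W[q][:,2]))
    return q
box=np.zeros(d.shape,bool);box[225:275,315:365]=1
notgreen=~((hsv[...,0]>60)&(hsv[...,0]<100)&(hsv[...,1]>90))
rect(box&notgreen,'cell',.006)
box[:]=0;box[140:260,205:300]=1
rect(box&notgreen,'press',.012)
def big(x0,y0,x1,y1,s): return cv2.resize(im[y0:y1,x0:x1,::-1],None,fx=s,fy=s,interpolation=cv2.INTER_CUBIC)
a=big(205,145,295,255,5);b=big(315,225,365,275,5)
o=np.zeros((550,710,3),np.uint8);o[:550,:450]=a;o[:250,455:705]=b
cv2.imwrite('pics/crop.png',o)
E
```

```text
bench z 0.0005961702699163944 0.002212611304656793
cell 805 [323 231  33  37 805] ((461.8201904296875, -272.49139404296875), (98.67082977294922, 74.66278839111328), 22.54831886291504) mean [ 0.46003245 -0.27304479  0.006     ] z 0.005689442710396598
press 4612 [ 210  150   81  104 4612] ((600.42919921875, -9.574111938476562), (310.2607727050781, 199.36651611328125), 10.490496635437012) mean [ 0.58518329 -0.02797163  0.012     ] z 0.01701644325058227
```

View pics/crop.png

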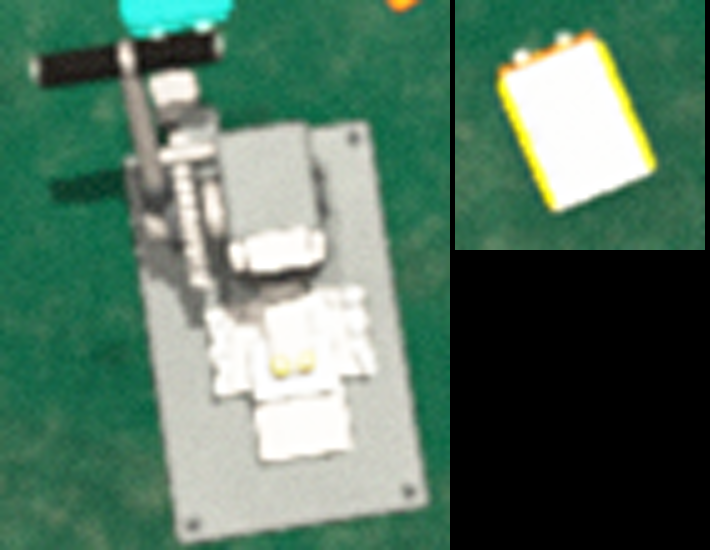

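```bash
cat >> h.py <<'E'
def onplane(n,uv,zz):
    c=optics.camera_model(n);K,R,t=[np.array(c[k]) for k in('K','R','t')]
    uv=np.atleast_2d(uv).astype(float); ray=np.c_[(uv-K[:2,2])/K[0,0],np.ones(len(uv))]@R; o=-R.T@t
    return (o+ray*((zz-o[2])/ray[:,2])[:,None])[:,:2]
def proj(n,P):
    c=optics.camera_model(n);K,R,t=[np.array(c[k]) for k in('K','R','t')]
    q=(np.atleast_2d(P)@R.T+t)@K.T; return q[:,:2]/q[:,2:]
def fit2(model,meas):
    m=np.array(model);q=np.array(meas);mc,qc=m.mean(0),q.mean(0)
    a=m-mc;b=q-qc; th=np.arctan2((a[:,0]*b[:,1]-a[:,1]*b[:,0]).sum(),(a*b).sum())
    R=np.array([[np.cos(th),-np.sin(th)],[np.sin(th),np.cos(th)]]); t=qc-R@mc
    return t,th,(q-(m@R.T+t))
E
python3 - <<'E'
from h import *
np.set_printoptions(precision=4,suppress=True)
cr=lambda p,x0,y0:(np.array(p,float)+.5)/5-.5+[x0,y0]
pc=onplane('top',cr([(427,503),(180,541),(370,122)],205,145),.012)
t,th,res=fit2([(-.09,-.067),(-.09,.083),(.145,-.067)],pc);print('press',t,th,res)
R=np.array([[np.cos(th),-np.sin(th)],[np.sin(th),np.cos(th)]])
bed=onplane('top',cr([(258,463),(352,447),(215,397),(377,375)],205,145),.036); print('bed in press',(bed-t)@R)
cc=onplane('top',cr([(45,73),(145,35),(202,165),(103,211)],315,225),.005)
ct,cth,cres=fit2([(.0325,-.042),(-.0325,-.042),(-.0325,.042),(.0325,.042)],cc);print('cell',ct,cth,cres)
z=np.load('pics/top0.npz');W=world('top',z['d'])
# crossbar depth
v,u=np.mgrid[153:162,212:250]; P=W[v,u].reshape(-1,3);P=P[P[:,2]>.2]
l=np.c_[(P[:,:2]-t)@R,P[:,2]];print('bar',len(l),l.mean(0),l.min(0),l.max(0))
b=cr([(40,70),(215,46)],205,145); print('bar ends at z .23',(onplane('top',b,.235)-t)@R)
E
```

```text
press [ 0.5456 -0.0496] 0.15485588440221246 [[ 0.0015  0.001 ]
 [ 0.0006 -0.001 ]
 [-0.0021 -0.    ]]
bed in press [[-0.0506  0.0293]
 [-0.0493 -0.0263]
 [-0.0091  0.0487]
 [-0.01   -0.0469]]
cell [ 0.4595 -0.2761] 1.9728368484205194 [[ 0.0017  0.0003]
 [-0.0004  0.0002]
 [ 0.0004  0.0002]
 [-0.0018 -0.0006]]
bar 249 [0.1517 0.0631 0.2454] [-0.0472  0.011   0.2166] [0.1638 0.1072 1.1779]
bar ends at z .23 [[0.1556 0.1051]
 [0.1551 0.0181]]
```

```bash
cat >> h.py <<'E'
PT=np.array([.5456,-.0496]);TH=.1549
RP=np.array([[np.cos(TH),-np.sin(TH)],[np.sin(TH),np.cos(TH)]]); PT=PT+RP@[0,.0012]
CT=np.array([.4595,-.2761]);CA=1.9728-np.pi/2   # tab direction
def P(x,y,z): return np.r_[PT+RP@[x,y],z]
def Q(a): return Ro.from_matrix(np.array([[np.cos(a),np.sin(a),0],[np.sin(a),-np.cos(a),0],[0,0,-1]])).as_quat()
def st(m=''):
    s=r.read_state();print(m,round(s['time_s'],2),'p',np.round(s['eef_pos'],4),'F',np.round(s['contact_force'],2),'w',round(s['grip_width'],4),'g',round(s['grip_force'],1));return s
E
python3 - <<'E'
from h import *
d=np.array([np.cos(CA),np.sin(CA)])
g=CT-.022*d; f=CT-.115*d
for k in(0,np.pi):
    for a,p in((CA,np.r_[g,.05]),(TH,P(-.059,0,.1)),(TH+np.pi/2,P(.157,.087,.25)),(TH-np.pi/2,P(.157,.087,.25)),(TH-np.pi/2,P(.047,.087,.25))):
        print(k,np.round(r.solve_ik(p,Q(a+k)),2))
print(g,f)
E
```

```text
0 [-0.72  0.6   1.77 -0.    0.78  0.45]
0 [-0.27  0.47  1.82 -0.    0.85  1.14]
0 [-0.02  0.66  1.   -0.    1.47 -0.18]
0 [-0.02  0.66  1.   -0.    1.47  2.97]
0 [-0.05  0.45  1.38 -0.    1.32  2.93]
3.141592653589793 [-0.72  0.6   1.77 -0.    0.78 -2.69]
3.141592653589793 [-0.27  0.47  1.82 -0.    0.85 -2.  ]
3.141592653589793 [-0.02  0.66  1.   -0.    1.47  2.97]
3.141592653589793 [-0.02  0.66  1.   -0.    1.47 -0.18]
3.141592653589793 [-0.05  0.45  1.38 -0.    1.32 -0.21]
[ 0.43925386 -0.28470779] [ 0.35366793 -0.32109525]
```

```bash
python3 - <<'E'
from h import *
d=np.array([np.cos(CA),np.sin(CA)]); g=CT-.022*d; f=CT-.115*d; q=Q(CA)
r.reach(np.r_[f,.2],q); command_gripper(.065,20); r.move_straight(np.r_[f,.05],speed=.2)
print(r.move_straight(np.r_[f,.005],speed=.03,max_force=4)); s=st('touch'); zt=s['eef_pos'][2]
r.move_straight(np.r_[f,.06],speed=.2); command_gripper(.082)
r.move_straight(np.r_[g,.06],speed=.2); st('above')
print('stop',r.move_straight(np.r_[g,zt+.001],speed=.05,max_force=6)); st('down')
command_gripper(.05,25); st('gripped')
r.move_straight(np.r_[g,.10],speed=.1); st('up')
snap('top','top1');im,_=snap('side','side1')
print(proj('side',np.r_[g,.09]),zt)
E
```

```text
True
touch 5.31 p [ 0.3536 -0.321   0.0187] F [-1.43  1.25  9.07] w 0.0649 g 4.5
above 6.6 p [ 0.4386 -0.2844  0.0596] F [-0.05  0.54 -0.49] w 0.0818 g 0.0
stop False
down 7.56 p [ 0.4394 -0.2848  0.0199] F [0.42 0.09 0.62] w 0.082 g 0.0
gripped 7.86 p [ 0.4394 -0.2848  0.0202] F [-0.33  0.28  5.1 ] w 0.064 g 27.4
up 8.81 p [ 0.4389 -0.2844  0.0994] F [ 0.11  0.25 -1.09] w 0.0638 g 27.6
[[335.60373211 191.74598902]] 0.01867102723176032
```

```bash
python3 - <<'E'
import cv2
a=cv2.imread('pics/side1.png')[140:250,250:400];cv2.imwrite('pics/c1.png',cv2.resize(a,None,fx=5,fy=5,interpolation=2))
E
```

```text
(no output)
```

View pics/c1.png

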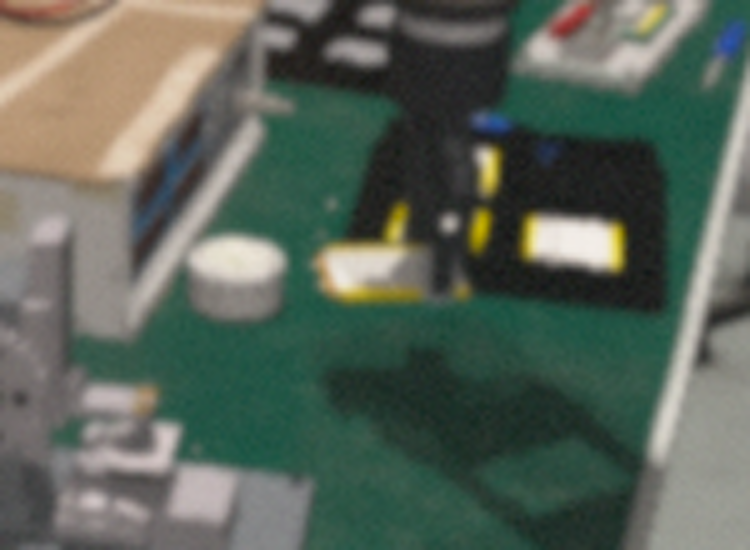

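The cell is held flat and square by its front half, with tabs leading (crop about (320,265)). Next I'll slide it in from the front.

```bash
python3 - <<'E'
from h import *
q=Q(TH)
r.move_straight(P(-.13,0,.12),q,speed=.25)
r.move_straight(P(-.108,0,.0600),speed=.12); st('pre')
print('hit',r.move_straight(P(-.059,0,.0600),speed=.06,max_force=5)); st('in')
print('hit',r.move_straight(P(-.059,0,.0535),speed=.02,max_force=3)); st('down')
command_gripper(.08); st('open')
r.move_straight(P(-.10,0,.0600),speed=.1)
r.move_straight(P(-.12,0,.09),speed=.15)
im,_=snap('top','top2');im2,_=snap('side','side2')
a=cv2.resize(im[165:255,215:295,::-1],None,fx=5,fy=5,interpolation=2);b=cv2.resize(im2[190:270,220:295,::-1],None,fx=5,fy=5,interpolation=2)
o=np.zeros((450,780,3),np.uint8);o[:,:400]=a;o[:400,405:780]=b;cv2.imwrite('pics/c2.png',o)
E
```

```text
pre 10.62 p [ 0.4387 -0.0654  0.0601] F [-0.68 -0.16 -1.53] w 0.0634 g 27.6
hit False
in 11.58 p [ 0.4867 -0.0574  0.0598] F [-0.38  0.37 -0.16] w 0.0639 g 27.6
hit True
down 11.88 p [ 0.4871 -0.0576  0.056 ] F [-0.4  -0.48  5.88] w 0.0638 g 28.4
open 12.18 p [ 0.4866 -0.0575  0.0554] F [-0.   -0.36 -0.7 ] w 0.0797 g 0.0
```

View pics/c2.png

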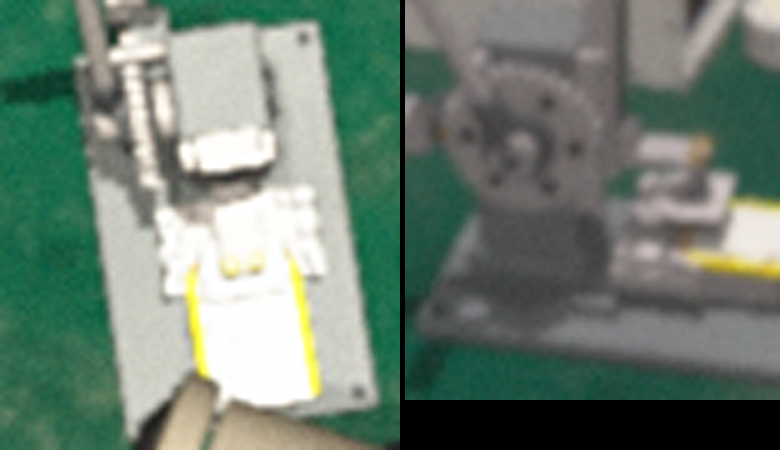

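```bash
python3 - <<'E'
from h import *
command_gripper(.045)
r.move_straight(P(-.12,0,.0600),speed=.1); st()
print('hit',r.move_straight(P(-.085,0,.0600),speed=.06,max_force=4)); st('a')
print('hit',r.move_straight(P(-.050,0,.0600),speed=.03,max_force=3.5)); s=st('b'); print((s['eef_pos'][:2]-PT)@RP)
r.hold(.2); st('c')
r.move_straight(P(-.10,0,.0600),speed=.1)
r.move_straight(P(-.16,0,.16),speed=.25)
im,d=snap('top','top3');im2,_=snap('side','side3')
a=cv2.resize(im[165:255,215:295,::-1],None,fx=5,fy=5,interpolation=2);b=cv2.resize(im2[190:270,225:300,::-1],None,fx=5,fy=5,interpolation=2)
o=np.zeros((450,780,3),np.uint8);o[:,:400]=a;o[:400,405:780]=b;cv2.imwrite('pics/c3.png',o)
E
```

```text
14.12 p [ 0.4268 -0.0669  0.06  ] F [ 0.35 -0.93  0.66] w 0.0449 g 0.0
hit False
a 14.85 p [ 0.4612 -0.0614  0.0599] F [-0.2   0.05  0.32] w 0.0449 g 0.0
hit True
b 15.65 p [ 0.4848 -0.0577  0.0595] F [-0.77 -0.44  0.6 ] w 0.0451 g 0.3
[-0.06129483  0.00018674]
c 15.85 p [ 0.4846 -0.0576  0.0594] F [-0.01  0.18 -0.76] w 0.0453 g 0.0
```

View pics/c3.png

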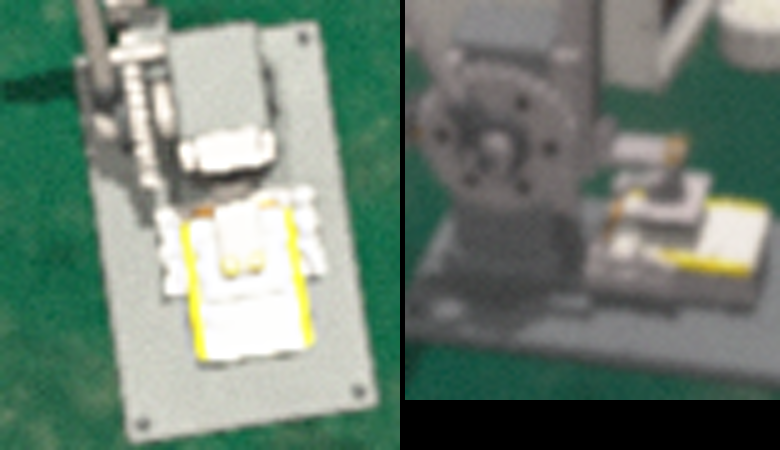

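```bash
python3 - <<'E'
from h import *
np.set_printoptions(precision=4,suppress=True)
cr=lambda p,x0,y0:(np.array(p,float)+.5)/5-.5+[x0,y0]
f=lambda p,z:print((onplane('top',cr(p,215,165),z)-PT)@RP)
f([(203,362),(313,345),(181,223),(290,207)],.041)
f([(145,442),(128,442),(378,403)],.012)
E
```

```text
[[-0.0497  0.0308]
 [-0.0491 -0.0338]
 [ 0.0321  0.0321]
 [ 0.0322 -0.0324]]
[[-0.0914  0.072 ]
 [-0.09    0.082 ]
 [-0.0885 -0.068 ]]
```

The cell is home: its front edge measures x ≈ -49 mm in the press frame and y runs ±32 mm, against the stops. Now I'll take the lever, gripping the bar beside its arm.

```bash
python3 - <<'E'
from h import *
q=Q(TH+np.pi/2)
r.move_straight(P(-.16,.04,.32),speed=.25)
r.reach(P(.155,.087,.32),q); command_gripper(.07); st()
print('hit',r.move_straight(P(.155,.087,.2365),speed=.08,max_force=5)); st('at')
command_gripper(.01,40); st('grip')
s=r.read_state(); print((s['eef_pos'][:2]-PT)@RP)
im,d=snap('top','top4');im2,_=snap('side','side4')
b=cv2.resize(im2[130:270,190:310,::-1],None,fx=4,fy=4,interpolation=2);cv2.imwrite('pics/c4.png',b)
E
```

```text
19.48 p [0.6849 0.0612 0.3206] F [-0.45 -0.3  -0.04] w 0.0697 g 0.0
hit False
at 20.68 p [0.6855 0.0615 0.2373] F [-0.18  0.31  0.56] w 0.0699 g 0.0
grip 21.21 p [0.6851 0.0614 0.2368] F [-0.67 -0.73  2.02] w 0.0166 g 39.0
[0.15493889 0.08699577]
```

View pics/c4.png

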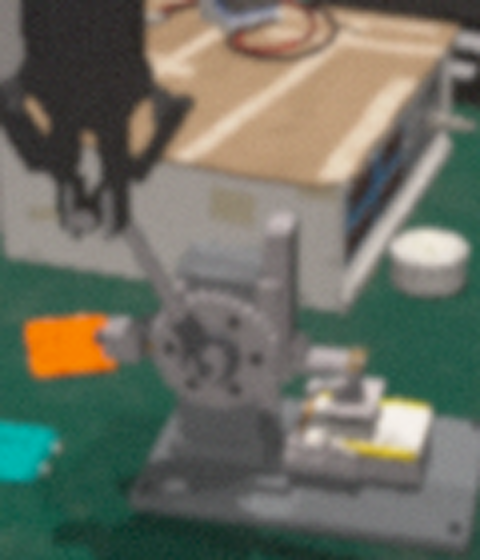

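```bash
cat >> h.py <<'E'
S0=np.array([.15494,.2368])
def lev(th,speed=.04):
    x=S0[0]+.135*(np.sin(.5-th)-np.sin(.5));z=S0[1]+.135*(np.cos(.5-th)-np.cos(.5))
    r.move_straight(P(x,.087,z),speed=speed)
    s=r.read_state();e=s['eef_pos'];px=((e[:2]-PT)@RP)[0];F=s['contact_force'];fp=RP.T@F[:2]
    act=.5-np.arctan2(px-(S0[0]-.135*np.sin(.5)),e[2]-(S0[1]-.135*np.cos(.5)))
    print(f"{s['time_s']:.2f} cmd {th:.3f} act {act:.3f} Fx {fp[0]:.1f} Fy {fp[1]:.1f} Fz {F[2]:.1f} w {s['grip_width']:.4f} g {s['grip_force']:.1f}",flush=True)
E
python3 - <<'E'
from h import *
for th in np.arange(.035,.65,.035): lev(th)
E
```

```text
21.58 cmd 0.035 act 0.022 Fx 9.2 Fy 0.2 Fz -5.4 w 0.0169 g 40.1
21.85 cmd 0.070 act 0.056 Fx 5.4 Fy -0.7 Fz -4.3 w 0.0167 g 40.8
22.12 cmd 0.105 act 0.099 Fx 5.8 Fy -1.0 Fz -1.6 w 0.0166 g 40.7
22.38 cmd 0.140 act 0.135 Fx 5.3 Fy 0.5 Fz 0.5 w 0.0166 g 40.7
22.65 cmd 0.175 act 0.169 Fx 6.5 Fy -0.7 Fz -0.1 w 0.0163 g 40.5
22.92 cmd 0.210 act 0.206 Fx 4.6 Fy -0.2 Fz 4.0 w 0.0167 g 40.3
23.18 cmd 0.245 act 0.232 Fx 9.7 Fy -0.9 Fz 1.4 w 0.0165 g 40.0
23.45 cmd 0.280 act 0.262 Fx 8.0 Fy -0.7 Fz 3.5 w 0.0165 g 40.4
23.72 cmd 0.315 act 0.305 Fx 7.0 Fy -0.3 Fz 5.2 w 0.0164 g 40.2
23.98 cmd 0.350 act 0.338 Fx 7.3 Fy -1.3 Fz 6.4 w 0.0165 g 40.1
24.25 cmd 0.385 act 0.372 Fx 6.4 Fy -0.5 Fz 8.2 w 0.0170 g 40.0
24.52 cmd 0.420 act 0.408 Fx 5.2 Fy -0.1 Fz 10.4 w 0.0169 g 39.9
24.78 cmd 0.455 act 0.435 Fx 9.4 Fy -0.5 Fz 9.9 w 0.0164 g 39.7
25.05 cmd 0.490 act 0.458 Fx 16.3 Fy -0.3 Fz 7.0 w 0.0165 g 39.5
25.32 cmd 0.525 act 0.503 Fx 6.7 Fy -0.5 Fz 11.9 w 0.0167 g 39.8
25.58 cmd 0.560 act 0.539 Fx 6.3 Fy -0.6 Fz 11.9 w 0.0162 g 40.4
25.85 cmd 0.595 act 0.576 Fx 4.5 Fy -0.1 Fz 12.7 w 0.0166 g 40.7
26.12 cmd 0.630 act 0.612 Fx 5.8 Fy -0.7 Fz 11.1 w 0.0166 g 41.0
```

```bash
sed -i 's/^S0=.*/S0=np.array([.15494,.2368+.0015])/' h.py; python3 - <<'E'
from h import *
for th in [.645,.665,.685,.71,.735,.76,.785,.81,.83]: lev(th)
for i in range(2):
    r.hold(.2); st()
snap('top','top5')
E
```

```text
26.37 cmd 0.645 act 0.629 Fx 5.6 Fy -1.5 Fz 6.7 w 0.0164 g 40.4
26.62 cmd 0.665 act 0.643 Fx 10.1 Fy -0.3 Fz 7.5 w 0.0167 g 40.3
26.87 cmd 0.685 act 0.654 Fx 13.7 Fy -0.7 Fz 5.7 w 0.0168 g 40.2
27.12 cmd 0.710 act 0.680 Fx 7.7 Fy -1.5 Fz 8.6 w 0.0166 g 40.4
27.37 cmd 0.735 act 0.717 Fx 5.9 Fy -0.3 Fz 8.1 w 0.0167 g 40.6
27.62 cmd 0.760 act 0.739 Fx 7.2 Fy -0.4 Fz 8.7 w 0.0161 g 40.6
27.87 cmd 0.785 act 0.767 Fx 6.6 Fy -1.3 Fz 8.0 w 0.0164 g 40.8
28.12 cmd 0.810 act 0.792 Fx 4.8 Fy -0.5 Fz 8.9 w 0.0164 g 40.7
28.37 cmd 0.830 act 0.815 Fx 3.5 Fy -0.6 Fz 8.5 w 0.0164 g 41.0
 28.57 p [0.5794 0.0444 0.2496] F [ 3.5  -1.3   8.57] w 0.0167 g 41.0
 28.77 p [0.5794 0.0444 0.2497] F [3.88 0.35 8.13] w 0.0165 g 41.0
```

```bash
python3 - <<'E'
from h import *
for th in [.84,.85,.857]: lev(th); r.hold(.1)
r.hold(.3);st()
im,_=snap('top','top6');im2,_=snap('side','side6')
a=cv2.resize(im[165:255,215:295,::-1],None,fx=5,fy=5,interpolation=2);b=cv2.resize(im2[150:270,220:310,::-1],None,fx=4,fy=4,interpolation=2)
o=np.zeros((480,780,3),np.uint8);o[:450,:400]=a;o[:480,405:765]=b;cv2.imwrite('pics/c6.png',o)
E
```

```text
29.07 cmd 0.840 act 0.823 Fx 4.4 Fy -1.5 Fz 8.5 w 0.0163 g 41.0
29.42 cmd 0.850 act 0.831 Fx 4.9 Fy -2.2 Fz 8.7 w 0.0167 g 41.0
29.77 cmd 0.857 act 0.835 Fx 6.7 Fy -1.0 Fz 7.8 w 0.0165 g 41.0
 30.17 p [0.5768 0.044  0.2487] F [6.5  0.21 8.35] w 0.0168 g 41.0
```

View pics/c6.png

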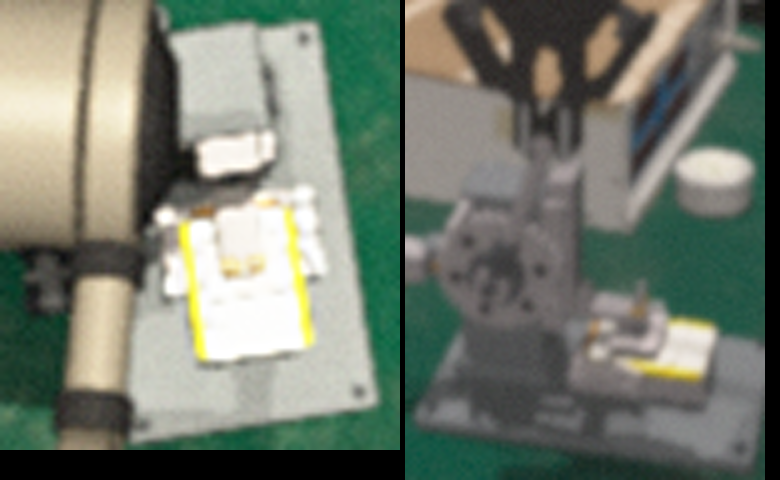

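The foot is down on the cell, which hasn't moved. The lever sits in its fourth notch: act ≈ 0.835, with the pull just starting to rise again.

```bash
python3 -c "
from h import *
print(r.finish_job())"
```

```text
the job is handed in; nothing more can be done
None
```

I handed the job in after about 30 s of robot time: the cell lies home in the nest against the stops with the foot down on it, and the gripper is holding the lever on its fourth click (about 0.835 rad, estimated from the gripper's position). No verdict came back.

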